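# Press a gearbox end cover home evenly

### The arm

A 6-joint arm with a two-finger parallel gripper is mounted at the origin on the work surface. World frame = base frame: x ahead of the robot, y to its left, z up, the work surface at z = 0. Lengths are in mm, angles in rad, forces in N, time in s.
With the tool pointing down it reaches from about 275 to 750 mm from the base axis. Payload 10.2 kg.
Tool frame: the origin (TCP) lies at the very end of the fingers, on their centre line; the grasp point (between the pads) lies 19 mm behind it (ctrl.grip_depth is the distance from the TCP to the grasp point, in mm); z points along the fingers, x is the direction in which the jaws open and shut, and the axes are right-handed (so a half turn about z gives the same grasp; the last joint's range is limited). The gripper opens to 85 mm and grips with 20 to 120 N. Pads are 22 mm wide; open, the fingers measure 114 mm over their backs; the gripper's body (76 mm by 85 mm) begins 54 mm behind the grasp point. The pads swing forward as they close: fully open they stand 13 mm farther back than shut.
Start: joints at [-0.223, 0.313, 1.498, -0, 1.331, -0.223], TCP at [525.006, -0.013, 231.294] pointing down, gripper open.
Joint ranges: [-2.94, 2.94], [-0.97, 2.17], [0.19, 2.56], [-1.23, 4.37], [0.02, 3.11], [-2.88, 2.88]. Speed limits (rad/s): [2.39, 2.39, 3.01, 3.14, 3.14, 3.14].

### API

Orientations are given as a unit quaternion [w, x, y, z].
In Python, from rig import ctrl gives the robot as it stands.
- The arm moves only by the tool play_rows, never from a script. Its argument "motion" is a list of rows, each a list of 2 entries, a list of its own where there are three numbers: the shift along the tool's x, y, z in mm, then the turn, a rotation vector about the tool's x, y, z in degrees. A call has 1 to 20 rows; each row shifts and turns the commanded pose from where the row before left it, along the tool's axes as they then stand; what a row does not reach is not made up. A row lasts 1/12 s, in which the tool goes at most 41.7 mm and 7.16 degrees, less where a joint would pass 70% of its speed; a pose out of reach is approached as far as the arm can. A call with a gripper value outside its range is refused whole. "fingers" is the finger opening in mm, from 0 to 85.4, set as the call begins (left out, the last holds). The fingers move at their own pace and stop on an object; "squeeze" is the grip in N (left out, the last holds). Time passes only in rows, so rows that do not move let the fingers close. It gives the time, the measured TCP pose, the force and the opening at its end, in the units of the state.
- ctrl.sense(): the state, without advancing time (a new reading comes with each control period).
- ctrl.capture(name): name is "scene" or "side" or "wrist"; returns the picture (480x640x3 uint8, red, green, blue); there is no depth.
- ctrl.get_calibration(name): a dict with "K" (3x3 intrinsics, pixels), "k1" (the pictures are not rectified: a ray, as slopes to the right and down, at radius r is drawn at 1 + k1 r^2 times it, then the intrinsics apply), "R" (3x3) and "t" (3): a world point X has camera coordinates R X + t; the wrist camera has in their place "tool_from_camera" (4x4, takes a point from camera to tool coordinates, whose origin is the TCP and whose axes are the tool frame's). Camera axes: x right, y down, z forward; pixel columns grow to the right and rows downward; lengths in mm; the calibration is good to about 2 mm. A picture is of the moment at which its call begins: read the wrist's pose just before it. get_calibration takes no time and is no camera call.
- ctrl.finish_job(): hands the job in, once; it reports no verdict.
Trained networks look in the newest picture that a camera, given by its name, has taken for a name from the list of things; names that differ only in an ending like _2 or _b are one class to them, and where a whole thing is asked for, a point or a joint stands for the part that bears it (a point fixed in the world has none). Each returns a list of dicts, best first, with "p" (0 to 1); they miss things now and then, are a little off and sometimes report something else, mostly with a low value. They report only what shows in the picture. A call takes as long as a camera call. They do not tell look-alikes from the thing itself.
- ctrl.spot_in(camera, name): "position" ([column, row] as shares, 0 to 1, of the picture: columns of its width, rows of its height, amid what is visible of it).
The state is a dict: "time_s": time; "joints": joint angles; "dq": joint speeds; "tau": joint torques, N m; "eef_pos": TCP position; "ee_rot": TCP orientation; "force": force on the tool from outside, world axes, zero at the start; "wrist_torque": the same for the moment, N m; "grip_width": opening from 0.0 (shut) to 1.0 (fully open).
Only numpy, scipy, OpenCV 4.12 (cv2) and the standard library are available. Lean on these libraries where they do the work, as an engineer would, in place of code of your own. Each camera call takes 0.05 s, during which the arm holds its last target. There are 200 camera calls.

### The job

On the lathe bench, the round end cover of the larger gearbox housing stands off its seat on its four pins. Press the pins in from above crosswise (one, then the one opposite it, then the other two), first all four to about half way, then again crosswise until all four are fully home and the cover sits flat on the housing.

Things in the scene. Friction and masses are not known exactly. Their poses are not given: they have to be found in the camera images.
- pin_a_top (a point): Top centre of pin a (opposite pin c): upright steel pin through the cover, round flat head 28 mm across, 16 mm high, at the cover's +x,+y corner, 46 mm along each from its middle. Slides straight down only: top 115 to 118 mm above the bench at the start, 108 half way in, 98 fully home on a stop. Stiff push fit: moves under a push of 6 to 12 N, stays where left.
- pin_b_top (a point): Top centre of pin b (opposite pin d): upright steel pin through the cover, round flat head 28 mm across, 16 mm high, at the cover's -x,+y corner, 46 mm along each from its middle. Slides straight down only: top 115 to 118 mm above the bench at the start, 108 half way in, 98 fully home on a stop. Stiff push fit: moves under a push of 6 to 12 N, stays where left.
- pin_c_top (a point): Top centre of pin c (opposite pin a): upright steel pin through the cover, round flat head 28 mm across, 16 mm high, at the cover's -x,-y corner, 46 mm along each from its middle. Slides straight down only: top 115 to 118 mm above the bench at the start, 108 half way in, 98 fully home on a stop. Stiff push fit: moves under a push of 6 to 12 N, stays where left.
- pin_d_top (a point): Top centre of pin d (opposite pin b): upright steel pin through the cover, round flat head 28 mm across, 16 mm high, at the cover's +x,-y corner, 46 mm along each from its middle. Slides straight down only: top 115 to 118 mm above the bench at the start, 108 half way in, 98 fully home on a stop. Stiff push fit: moves under a push of 6 to 12 N, stays where left.
- cover_boss (a point): Top centre of the cover's round boss (60 mm across, 20 high); z is the cover's normal. Cover: aluminium disc 176 mm across, 12 thick, on a cream housing 165 mm square, 70 high, fixed to the bench. A light spring holds it up against the four pin heads; it follows them down and tips if they are uneven. Boss top 119 to 122 mm above the bench at the start, 102 mm when seated.
There are look-alikes about, which are no part of the job. Leave any blue look-alike of the part that bears pin_a_top alone.

How it is judged:
By the outcome, as a careful person would: the job done as asked, in the order asked, and still so for the second after the job is handed in, with the robot touching nothing.
It also fails if it takes over 54 s, if anything falls off the work surface, if the arm or the gripper's body presses on something with over 40 N, if the wrist force passes 120 N, or if a joint passes its speed limit or range.

## Working session

There is one attempt and no reset: what is moved stays moved. The work goes in short steps, Python scripts to look and compute and a tool call to move; the robot and the scene stay as the last step left them, time stands still between calls to the robot, and variables do not carry over. Pictures are saved under pics/ and viewed, about 8 in all and at most 12, crops included, and the job is handed in when it is done.

Besides the shell and the picture viewer there is one more tool, called after "Emit:" by a JSON object that holds its "op" and its "data". play_rows: Moves the arm, as the interface text tells. Its arguments: {"type":"object","properties":{"motion":{"type":"array"},"fingers":{"type":"number"},"squeeze":{"type":"number"}},"required":["motion"]}

```bash
ls; mkdir -p pics; python3 - <<'E'
from rig import ctrl
import cv2,numpy as np
s=ctrl.sense();print({k:np.round(v,3) for k,v in s.items()})
for n in ("scene","side","wrist"):
    im=ctrl.capture(n);cv2.imwrite(f"pics/{n}0.png",im[:,:,::-1])
    for t in ("pin_a_top","cover_boss"):
        print(n,t,[(np.round(np.array(d["position"])*[640,480]),round(d["p"],2)) for d in ctrl.spot_in(n,t)])
    print({k:np.round(v,3).tolist() for k,v in ctrl.get_calibration(n).items()})
E
```

```text
pics
{'time_s': np.float64(0.0), 'joints': array([-0.223,  0.313,  1.498, -0.   ,  1.331, -0.223]), 'dq': array([ 0.001,  0.   ,  0.001, -0.001, -0.002, -0.001]), 'tau': array([-1.0000e-03, -4.1226e+01, -2.5974e+01, -0.0000e+00,  4.0000e-03,
       -0.0000e+00]), 'eef_pos': array([5.24744e+02, 6.10000e-02, 2.30737e+02]), 'ee_rot': array([-0.   ,  1.   ,  0.   , -0.001]), 'force': array([-0.018, -0.041,  0.318]), 'wrist_torque': array([-0.023,  0.04 , -0.029]), 'grip_width': np.float64(1.0)}
scene pin_a_top [(array([190., 343.]), 0.56), (array([300., 240.]), 0.51), (array([356., 156.]), 0.37)]
scene cover_boss [(array([217., 323.]), 0.98), (array([380., 157.]), 0.92), (array([309., 226.]), 0.9)]
{'K': [[574.266, 0.0, 314.797], [0.0, 574.266, 243.211], [0.0, 0.0, 1.0]], 'k1': -0.152, 'R': [[-0.866, 0.499, 0.016], [0.332, 0.6, -0.728], [-0.373, -0.625, -0.686]], 't': [500.068, -97.836, 1317.279]}
side pin_a_top [(array([303., 331.]), 0.79), (array([336., 234.]), 0.55), (array([378., 174.]), 0.47)]
side cover_boss [(array([339., 259.]), 0.93), (array([308., 369.]), 0.88), (array([371., 196.]), 0.71)]
{'K': [[542.038, 0.0, 324.536], [0.0, 542.038, 241.029], [0.0, 0.0, 1.0]], 'k1': -0.083, 'R': [[0.759, -0.651, 0.006], [-0.37, -0.439, -0.819], [0.536, 0.619, -0.574]], 't': [-445.602, 275.672, 972.45]}
wrist pin_a_top [(array([397., 280.]), 0.96), (array([130., 464.]), 0.66)]
wrist cover_boss [(array([335., 319.]), 0.97), (array([603., 164.]), 0.93), (array([107., 459.]), 0.57)]
{'K': [[344.645, 0.0, 322.454], [0.0, 344.645, 237.824], [0.0, 0.0, 1.0]], 'k1': 0.003, 'tool_from_camera': [[1.0, -0.001, -0.0, 0.143], [0.001, 0.962, 0.275, -71.299], [0.0, -0.275, 0.962, -143.275], [0.0, 0.0, 0.0, 1.0]]}
```

```bash
cat > h.py <<'E'
from rig import ctrl
import cv2,numpy as np
from scipy.spatial.transform import Rotation as Ro
def cam(n,s=None):
    c=ctrl.get_calibration(n);K=np.array(c["K"])
    if n=="wrist":
        s=s or ctrl.sense();q=np.array(s["ee_rot"]);R=Ro.from_quat(q[[1,2,3,0]]).as_matrix()
        T=np.array(c["tool_from_camera"]);Rw=R@T[:3,:3];o=R@T[:3,3]+s["eef_pos"]
    else:
        Rw=np.array(c["R"]).T;o=-Rw@np.array(c["t"])
    return K,c["k1"],Rw,o
def proj(C,P):
    K,k,Rw,o=C;p=(np.atleast_2d(P)-o)@Rw;p=p[:,:2]/p[:,2:];p*=1+k*(p**2).sum(1,keepdims=True)
    return p*[K[0,0],K[1,1]]+K[:2,2]
def onz(C,uv,z):
    K,k,Rw,o=C;d=(np.array(uv,float)-K[:2,2])/[K[0,0],K[1,1]];p=d.copy()
    for _ in range(20): p=d/(1+k*(p@p))
    v=Rw@np.r_[p,1];return o+v*(z-o[2])/v[2]
E
python3 - <<'E'
from h import *
for n,L in (("scene",[(217,323),(380,157),(309,226)]),("side",[(339,259),(308,369),(371,196)]),("wrist",[(335,319),(603,164),(107,459)])):
    for u in L: print(n,u,onz(cam(n),u,120).round())
a=cv2.imread("pics/scene0.png");b=cv2.imread("pics/side0.png")
cv2.imwrite("pics/m.png",cv2.resize(np.hstack([a[60:460,80:480],b[60:460,140:540]]),(800,400)))
E
```

```text
scene (217, 323) [799.  74. 120.]
scene (380, 157) [ 317. -175.  120.]
scene (309, 226) [560. -54. 120.]
side (339, 259) [ 522. -120.  120.]
side (308, 369) [ 288. -307.  120.]
side (371, 196) [752.  20. 120.]
wrist (335, 319) [535. -71. 120.]
wrist (603, 164) [728.  54. 120.]
wrist (107, 459) [ 323. -217.  120.]
```

View pics/m.png

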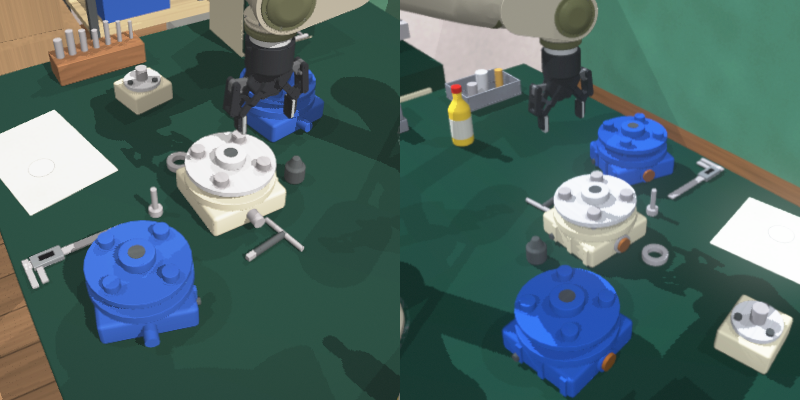

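View pics/wrist0.png

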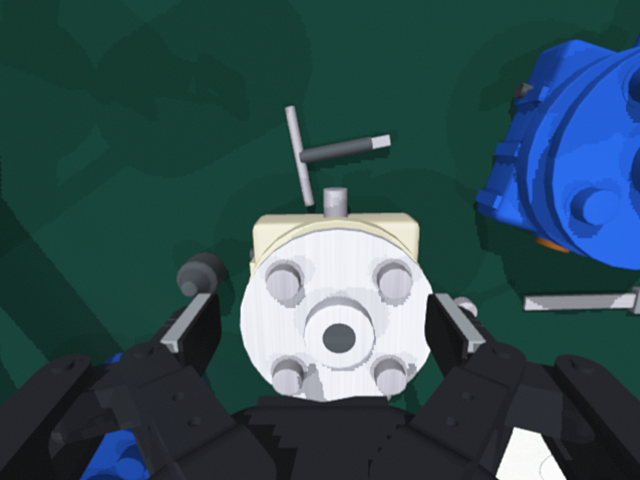

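The wrist picture shows the cream housing with its aluminium cover at the centre (boss about (340,320), pins about (284,280), (394,280), (288,374), (392,374)). There are four candidates:
- **Cream and aluminium:** scene crop (230,160).
- **Large blue:** scene crop (135,260).
- **Blue near the base:** scene crop (285,90).
- **Small cream:** scene crop (143,85).

The first one fits the description: it is the larger cream housing with an aluminium disc and four raised pins. I'll confirm it in an enlarged crop and fit the pattern.

```bash
python3 - <<'E'
from h import *
from scipy.optimize import least_squares
obs=[]
for n in ("scene","side","wrist"):
    ctrl.capture(n)
    seen={}
    for t in ("pin_a_top","pin_b_top","pin_c_top","pin_d_top"):
        for d in ctrl.spot_in(n,t):
            u=np.array(d["position"])*[640,480];x=onz(cam(n),u,116)
            if np.hypot(x[0]-537,x[1]+74)<110: print(n,t,u.round(1),x.round(1),round(d["p"],2))
    for d in ctrl.spot_in(n,"cover_boss"):
        u=np.array(d["position"])*[640,480];x=onz(cam(n),u,120)
        if np.hypot(x[0]-537,x[1]+74)<110: print(n,"boss",u.round(1),x.round(1),round(d["p"],2))
s=cv2.imread("pics/wrist0.png")[190:410,230:450]
cv2.imwrite("pics/c.png",cv2.resize(s,(590,590),interpolation=cv2.INTER_CUBIC))
E
```

```text
scene pin_a_top [301.6 238.2] [586.2 -35.9 116. ] 0.67
scene pin_b_top [341.2 223.6] [502.1 -35.3 116. ] 0.65
scene pin_c_top [319.5 197.6] [ 498.6 -121.6  116. ] 0.43
scene pin_d_top [276.4 211.2] [ 591.6 -125.6  116. ] 0.66
scene boss [311.6 226.6] [556.9 -50.7 120. ] 0.91
side pin_a_top [338.4 234.4] [584.8 -48.2 116. ] 0.52
side pin_b_top [303.9 253.8] [481.9 -55.4 116. ] 0.51
side pin_c_top [332.9 272.4] [ 487.  -141.3  116. ] 0.68
side boss [337.8 260. ] [ 518.1 -120.9  120. ] 0.65
wrist pin_a_top [394.7 278.7] [583.3 -36.9 116. ] 0.69
wrist pin_b_top [279.9 282.9] [490.5 -40.5 116. ] 0.73
wrist pin_c_top [288.6 375. ] [ 495.1 -128.   116. ] 0.85
wrist pin_d_top [391.4 377. ] [ 585.7 -130.1  116. ] 0.91
wrist pin_d_top [338.1 316.5] [538.  -70.8 116. ] 0.55
wrist boss [335.3 318. ] [535.5 -70.  120. ] 0.75
```

View pics/c.png

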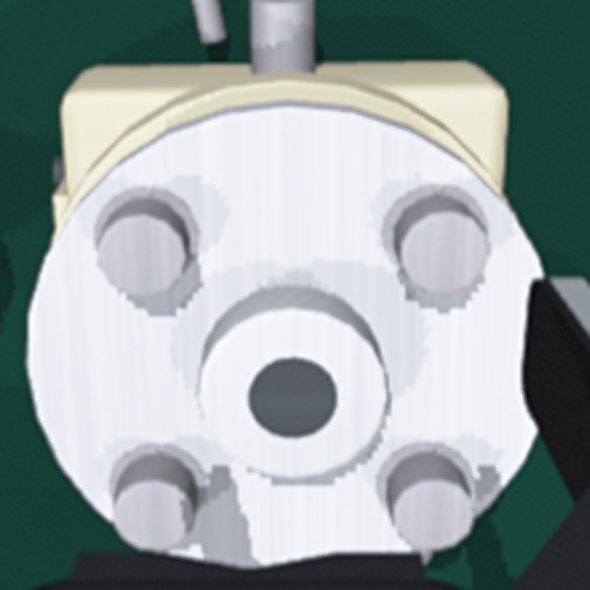

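The crop confirms it: the aluminium cover on the cream housing, with four raised heads whose tops are at crop pixels (143,255), (444,252), (154,516) and (429,515), and the boss top at (293,397). I'll fit the known pattern to these.

```bash
python3 - <<'E'
from h import *
from scipy.optimize import least_squares
C=cam("wrist")
uv=np.array([(444,252),(143,255),(154,516),(429,515),(293,397)])/2.682+[230,190]
L=np.array([[46,46,116.5],[-46,46,116.5],[-46,-46,116.5],[46,-46,116.5],[0,0,120.5]])
def P(v):
    c,s=np.cos(v[2]),np.sin(v[2]);return np.c_[v[0]+c*L[:,0]-s*L[:,1],v[1]+s*L[:,0]+c*L[:,1],L[:,2]+v[3]]
for fz in (0,1):
    r=least_squares(lambda v:(proj(C,P(v*[1,1,1,fz]))-uv).ravel(),[537,-75,0,0]);v=r.x*[1,1,1,fz]
    print(v.round(3),r.fun.reshape(-1,2).round(1).tolist());print(P(v).round(1).tolist())
X=P(v*[1,1,1,0])
for n in("scene","side"): print(n,proj(cam(n),X).round(0).tolist())
a=cv2.imread("pics/scene0.png");b=cv2.imread("pics/side0.png")
for im,n in((a,"scene"),(b,"side")):
    for u in proj(cam(n),X): cv2.circle(im,tuple(int(x*16) for x in u),24,(0,0,255),1,shift=4)
cv2.imwrite("pics/o.png",cv2.resize(np.hstack([a[160:310,230:380],b[190:340,260:410]]),(800,400)))
E
```

```text
[ 5.38977e+02 -8.83020e+01  6.00000e-03  0.00000e+00] [[0.6, 0.9], [-0.7, 0.5], [-0.8, -0.6], [0.9, -0.8], [-0.0, -0.0]]
[[584.7, -42.0, 116.5], [492.7, -42.6, 116.5], [493.3, -134.6, 116.5], [585.3, -134.0, 116.5], [539.0, -88.3, 120.5]]
[ 5.38991e+02 -8.84600e+01  6.00000e-03 -2.68000e-01] [[0.6, 0.9], [-0.6, 0.5], [-0.7, -0.7], [0.8, -0.9], [-0.0, -0.0]]
[[584.7, -42.2, 116.2], [492.7, -42.7, 116.2], [493.3, -134.7, 116.2], [585.3, -134.2, 116.2], [539.0, -88.5, 120.2]]
scene [[301.0, 236.0], [343.0, 220.0], [318.0, 193.0], [277.0, 207.0], [310.0, 212.0]]
side [[337.0, 233.0], [304.0, 249.0], [333.0, 269.0], [366.0, 252.0], [335.0, 249.0]]
```

View pics/o.png

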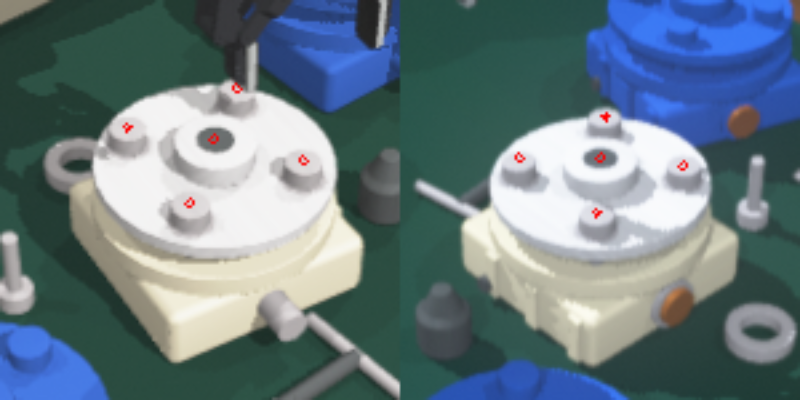

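The fitted points land on all four pin tops and the boss in both other views. First I'll hover over pin a with the fingers shut.

Emit:
{"op": "play_rows", "data": {"motion": [[[20, 14, 0], [0, 0, 0]], [[20, 14, 0], [0, 0, 0]], [[20, 14, 10], [0, 0, 0]], [[0, 0, 20], [0, 0, 0]], [[0, 0, 20], [0, 0, 0]], [[0, 0, 20], [0, 0, 0]], [[0, 0, 20], [0, 0, 0]], [[0, 0, 10], [0, 0, 0]], [[0, 0, 0], [0, 0, 0]], [[0, 0, 0], [0, 0, 0]]], "fingers": 0, "squeeze": 40}}

```text
time_s: 2.18
eef_pos: [585.2, -42.0, 131.8]
ee_rot: [0.0, 1.0, 0.0, 0.0]
force: [-0.2, 0.3, -0.2]
grip_width: 0.004
```

Emit:
{"op": "play_rows", "data": {"motion": [[[0, 0, 6], [0, 0, 0]], [[0, 0, 4], [0, 0, 0]], [[0, 0, 3], [0, 0, 0]], [[0, 0, 3], [0, 0, 0]], [[0, 0, 2], [0, 0, 0]], [[0, 0, 2], [0, 0, 0]], [[0, 0, 0], [0, 0, 0]], [[0, 0, 0], [0, 0, 0]]]}}

```text
time_s: 2.85
eef_pos: [585.1, -42.0, 111.9]
ee_rot: [0.0, 1.0, 0.0, 0.0]
force: [-1.4, 0.5, 3.9]
grip_width: 0.003
```

```bash
python3 - <<'E'
from h import *
im=ctrl.capture("side");s=im[190:340,260:410,::-1];s2=ctrl.capture("scene")[160:310,230:380,::-1]
cv2.imwrite("pics/p1.png",cv2.resize(np.hstack([s2,s]),(800,400)))
E
```

```text
(no output)
```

View pics/p1.png

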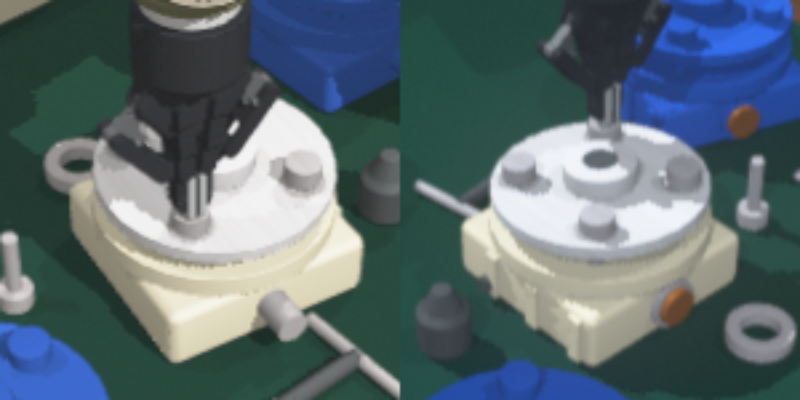

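The closed fingertips sit centred on pin a's head (about (192,215) in the left crop and (605,128) in the right), and the force shows contact. I'll press it to half way, then lift.

Emit:
{"op": "play_rows", "data": {"motion": [[[0, 0, 2], [0, 0, 0]], [[0, 0, 1], [0, 0, 0]], [[0, 0, 1], [0, 0, 0]], [[0, 0, 0], [0, 0, 0]], [[0, 0, 0], [0, 0, 0]]]}}

```text
time_s: 3.37
eef_pos: [585.2, -42.0, 108.0]
ee_rot: [0.0, 1.0, 0.0, 0.0]
force: [-2.5, 1.1, 6.2]
grip_width: -0.001
```

Emit:
{"op": "play_rows", "data": {"motion": [[[0, 0, -12], [0, 0, 0]], [[0, 0, -12], [0, 0, 0]], [[-12, 12, 0], [0, 0, 0]], [[-20, 20, 0], [0, 0, 0]], [[-20, 20, 0], [0, 0, 0]], [[-20, 20, 0], [0, 0, 0]], [[-20, 20, 0], [0, 0, 0]], [[0, 0, 0], [0, 0, 0]], [[0, 0, 0], [0, 0, 0]], [[0, 0, 8], [0, 0, 0]], [[0, 0, 4], [0, 0, 0]], [[0, 0, 2], [0, 0, 0]], [[0, 0, 2], [0, 0, 0]], [[0, 0, 2], [0, 0, 0]], [[0, 0, 2], [0, 0, 0]], [[0, 0, 2], [0, 0, 0]], [[0, 0, 1], [0, 0, 0]], [[0, 0, 1], [0, 0, 0]], [[0, 0, 0], [0, 0, 0]], [[0, 0, 0], [0, 0, 0]]]}}

```text
time_s: 5.03
eef_pos: [493.1, -133.2, 107.4]
ee_rot: [-0.0, 1.0, 0.001, -0.0]
force: [-3.5, 2.1, 6.5]
grip_width: 0.0
```

Pin c is at about 107.4. Next is b, which is 92 mm along +y (tool −y), or slightly more to correct y.

Emit:
{"op": "play_rows", "data": {"motion": [[[0, 0, -12], [0, 0, 0]], [[0, 0, -12], [0, 0, 0]], [[0, -12, 0], [0, 0, 0]], [[0, -20, 0], [0, 0, 0]], [[0, -20, 0], [0, 0, 0]], [[0, -20, 0], [0, 0, 0]], [[0, -20, 0], [0, 0, 0]], [[0, 0, 0], [0, 0, 0]], [[0, 0, 0], [0, 0, 0]], [[0, 0, 8], [0, 0, 0]], [[0, 0, 4], [0, 0, 0]], [[0, 0, 2], [0, 0, 0]], [[0, 0, 2], [0, 0, 0]], [[0, 0, 2], [0, 0, 0]], [[0, 0, 2], [0, 0, 0]], [[0, 0, 2], [0, 0, 0]], [[0, 0, 1], [0, 0, 0]], [[0, 0, 1], [0, 0, 0]], [[0, 0, 0], [0, 0, 0]], [[0, 0, 0], [0, 0, 0]]]}}

```text
time_s: 6.7
eef_pos: [493.0, -42.3, 107.4]
ee_rot: [0.0, 1.0, -0.0, 0.0]
force: [-1.2, -1.1, 2.0]
grip_width: 0.002
```

Emit:
{"op": "play_rows", "data": {"motion": [[[0, 0, -12], [0, 0, 0]], [[0, 0, -12], [0, 0, 0]], [[12, 12, 0], [0, 0, 0]], [[20, 20, 0], [0, 0, 0]], [[20, 20, 0], [0, 0, 0]], [[20, 20, 0], [0, 0, 0]], [[20, 20, 0], [0, 0, 0]], [[0, 0, 0], [0, 0, 0]], [[0, 0, 0], [0, 0, 0]], [[0, 0, 8], [0, 0, 0]], [[0, 0, 4], [0, 0, 0]], [[0, 0, 2], [0, 0, 0]], [[0, 0, 2], [0, 0, 0]], [[0, 0, 2], [0, 0, 0]], [[0, 0, 2], [0, 0, 0]], [[0, 0, 2], [0, 0, 0]], [[0, 0, 1], [0, 0, 0]], [[0, 0, 1], [0, 0, 0]], [[0, 0, 0], [0, 0, 0]], [[0, 0, 0], [0, 0, 0]]]}}

```text
time_s: 8.37
eef_pos: [584.6, -133.3, 107.7]
ee_rot: [-0.0, 1.0, 0.0, -0.0]
force: [-4.0, 2.1, 5.6]
grip_width: -0.003
```

Pin b's final force was low (2 N), so I'll lift and check it.

Emit:
{"op": "play_rows", "data": {"motion": [[[0, 0, -12], [0, 0, 0]], [[0, 0, -12], [0, 0, 0]], [[0, 0, -20], [0, 0, 0]], [[0, 0, -20], [0, 0, 0]], [[0, 0, 0], [0, 0, 0]], [[0, 0, 0], [0, 0, 0]]]}}

```text
time_s: 8.87
eef_pos: [585.2, -133.9, 171.9]
ee_rot: [0.0, 1.0, 0.0, 0.001]
force: [-0.0, -0.1, -0.1]
grip_width: -0.002
```

```bash
python3 - <<'E'
from h import *
print(ctrl.sense()["force"])
s=ctrl.capture("side")[190:340,260:410,::-1].copy();s2=ctrl.capture("scene")[160:310,230:380,::-1].copy()
X=np.array([[584.7,-42.2,108],[492.7,-42.7,108],[493.3,-134.7,108],[585.3,-134.2,108]])
f=4
out=[]
for im,n,o in((s2,"scene",(230,160)),(s,"side",(260,190))):
    im=cv2.resize(im,None,fx=8/3,fy=8/3,interpolation=cv2.INTER_CUBIC)
    for u in proj(cam(n),X): cv2.circle(im,tuple(int(x) for x in (u-o)*8/3),3,(0,0,255),1)
    out.append(im)
cv2.imwrite("pics/p2.png",np.hstack(out))
E
```

```text
[-0.00118168 -0.05639712 -0.11873048]
```

View pics/p2.png

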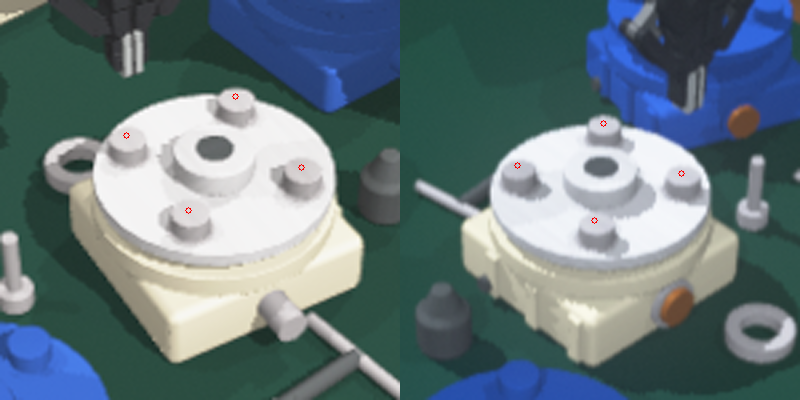

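All four heads are level and at the 108 mm marks in both views, and the cover is even. Now the second pass, starting with a again.

Emit:
{"op": "play_rows", "data": {"motion": [[[0, -12, 0], [0, 0, 0]], [[0, -20, 10], [0, 0, 0]], [[0, -20, 10], [0, 0, 0]], [[0, -20, 10], [0, 0, 0]], [[0, -20, 10], [0, 0, 0]], [[0, 0, 10], [0, 0, 0]], [[0, 0, 8], [0, 0, 0]], [[0, 0, 4], [0, 0, 0]], [[0, 0, 2], [0, 0, 0]], [[0, 0, 2], [0, 0, 0]], [[0, 0, 2], [0, 0, 0]], [[0, 0, 1], [0, 0, 0]], [[0, 0, 1], [0, 0, 0]], [[0, 0, 1], [0, 0, 0]], [[0, 0, 1], [0, 0, 0]], [[0, 0, 1], [0, 0, 0]], [[0, 0, 0], [0, 0, 0]], [[0, 0, 0], [0, 0, 0]]]}}

```text
time_s: 10.47
eef_pos: [584.9, -42.3, 99.1]
ee_rot: [-0.0, 1.0, -0.001, 0.0]
force: [-3.1, 3.3, 7.1]
grip_width: 0.0
```

Emit:
{"op": "play_rows", "data": {"motion": [[[0, 0, 1], [0, 0, 0]], [[0, 0, 0.5], [0, 0, 0]], [[0, 0, 0], [0, 0, 0]], [[0, 0, 0], [0, 0, 0]]]}}

```text
time_s: 10.8
eef_pos: [585.0, -42.4, 98.0]
ee_rot: [-0.0, 1.0, -0.001, 0.0]
force: [-5.5, 3.5, 10.0]
grip_width: 0.001
```

Emit:
{"op": "play_rows", "data": {"motion": [[[0, 0, 0.5], [0, 0, 0]], [[0, 0, 0.3], [0, 0, 0]], [[0, 0, 0], [0, 0, 0]], [[0, 0, 0], [0, 0, 0]]]}}

```text
time_s: 11.13
eef_pos: [585.0, -42.4, 98.0]
ee_rot: [-0.0, 1.0, -0.0, 0.0]
force: [-7.2, 4.6, 15.6]
grip_width: -0.002
```

Pin a is on its stop: z holds at 98.0 while the force rises. Next is c.

Emit:
{"op": "play_rows", "data": {"motion": [[[0, 0, -14], [0, 0, 0]], [[0, 0, -14], [0, 0, 0]], [[-12, 12, 0], [0, 0, 0]], [[-20, 20, 0], [0, 0, 0]], [[-20, 20, 0], [0, 0, 0]], [[-20, 20, 0], [0, 0, 0]], [[-20, 20, 0], [0, 0, 0]], [[0, 0, 0], [0, 0, 0]], [[0, 0, 8], [0, 0, 0]], [[0, 0, 4], [0, 0, 0]], [[0, 0, 4], [0, 0, 0]], [[0, 0, 2], [0, 0, 0]], [[0, 0, 2], [0, 0, 0]], [[0, 0, 2], [0, 0, 0]], [[0, 0, 2], [0, 0, 0]], [[0, 0, 1.5], [0, 0, 0]], [[0, 0, 1], [0, 0, 0]], [[0, 0, 1], [0, 0, 0]], [[0, 0, 0], [0, 0, 0]], [[0, 0, 0], [0, 0, 0]]]}}

```text
time_s: 12.8
eef_pos: [493.4, -133.7, 97.9]
ee_rot: [0.0, 1.0, 0.001, 0.0]
force: [-8.2, 1.4, 20.5]
grip_width: -0.002
```

Emit:
{"op": "play_rows", "data": {"motion": [[[0, 0, 0.5], [0, 0, 0]], [[0, 0, 0], [0, 0, 0]], [[0, 0, 0], [0, 0, 0]]]}}

```text
time_s: 13.05
eef_pos: [493.5, -133.7, 97.9]
ee_rot: [0.001, 1.0, 0.001, 0.0]
force: [-9.7, 1.3, 24.8]
grip_width: 0.0
```

Pin c is home. Next are b and then d.

Emit:
{"op": "play_rows", "data": {"motion": [[[0, 0, -14], [0, 0, 0]], [[0, 0, -14], [0, 0, 0]], [[0, -12, 0], [0, 0, 0]], [[0, -20, 0], [0, 0, 0]], [[0, -20, 0], [0, 0, 0]], [[0, -20, 0], [0, 0, 0]], [[0, -20, 0], [0, 0, 0]], [[0, 0, 0], [0, 0, 0]], [[0, 0, 8], [0, 0, 0]], [[0, 0, 4], [0, 0, 0]], [[0, 0, 4], [0, 0, 0]], [[0, 0, 2], [0, 0, 0]], [[0, 0, 2], [0, 0, 0]], [[0, 0, 2], [0, 0, 0]], [[0, 0, 2], [0, 0, 0]], [[0, 0, 1.5], [0, 0, 0]], [[0, 0, 1], [0, 0, 0]], [[0, 0, 1], [0, 0, 0]], [[0, 0, 0], [0, 0, 0]], [[0, 0, 0], [0, 0, 0]]]}}

```text
time_s: 14.72
eef_pos: [492.9, -42.2, 97.8]
ee_rot: [-0.0, 1.0, -0.0, -0.0]
force: [-8.4, 4.0, 20.3]
grip_width: -0.005
```

Emit:
{"op": "play_rows", "data": {"motion": [[[0, 0, -14], [0, 0, 0]], [[0, 0, -14], [0, 0, 0]], [[12, 12, 0], [0, 0, 0]], [[20, 20, 0], [0, 0, 0]], [[20, 20, 0], [0, 0, 0]], [[20, 20, 0], [0, 0, 0]], [[20, 20, 0], [0, 0, 0]], [[0, 0, 0], [0, 0, 0]], [[0, 0, 8], [0, 0, 0]], [[0, 0, 4], [0, 0, 0]], [[0, 0, 4], [0, 0, 0]], [[0, 0, 2], [0, 0, 0]], [[0, 0, 2], [0, 0, 0]], [[0, 0, 2], [0, 0, 0]], [[0, 0, 2], [0, 0, 0]], [[0, 0, 1.5], [0, 0, 0]], [[0, 0, 1], [0, 0, 0]], [[0, 0, 1], [0, 0, 0]], [[0, 0, 0], [0, 0, 0]], [[0, 0, 0], [0, 0, 0]]]}}

```text
time_s: 16.38
eef_pos: [584.5, -133.5, 98.0]
ee_rot: [0.0, 1.0, 0.0, -0.0]
force: [-5.9, 1.3, 9.5]
grip_width: -0.001
```

Emit:
{"op": "play_rows", "data": {"motion": [[[0, 0, 0.6], [0, 0, 0]], [[0, 0, 0.6], [0, 0, 0]], [[0, 0, 0], [0, 0, 0]], [[0, 0, 0], [0, 0, 0]]]}}

```text
time_s: 16.72
eef_pos: [584.6, -133.5, 98.0]
ee_rot: [0.0, 1.0, 0.0, 0.0]
force: [-8.6, 2.3, 16.8]
grip_width: -0.003
```

Pin d is on its stop. I'll lift clear and check.

Emit:
{"op": "play_rows", "data": {"motion": [[[0, 0, -12], [0, 0, 0]], [[0, 0, -20], [0, 0, 0]], [[0, 0, -30], [0, 0, 0]], [[-20, -20, -30], [0, 0, 0]], [[-20, -20, -20], [0, 0, 0]], [[-20, -30, -20], [0, 0, 0]], [[0, -30, 0], [0, 0, 0]], [[0, -30, 0], [0, 0, 0]], [[0, 0, 0], [0, 0, 0]], [[0, 0, 0], [0, 0, 0]], [[0, 0, 0], [0, 0, 0]]]}}

```text
time_s: 17.63
eef_pos: [524.9, -4.2, 227.9]
ee_rot: [0.0, 1.0, 0.0, 0.0]
force: [1.2, -0.2, -0.7]
grip_width: 0.004
```

```bash
python3 - <<'E'
from h import *
X=np.array([[584.7,-42.2,98],[492.7,-42.7,98],[493.3,-134.7,98],[585.3,-134.2,98],[539,-88.5,102]])
out=[]
for n,o in(("scene",(230,160)),("side",(260,190)),):
    im=ctrl.capture(n)[o[1]:o[1]+150,o[0]:o[0]+150,::-1].copy()
    im=cv2.resize(im,None,fx=8/3,fy=8/3,interpolation=cv2.INTER_CUBIC)
    for u in proj(cam(n),X): cv2.circle(im,tuple(int(x) for x in (u-o)*8/3),3,(0,0,255),1)
    out.append(im)
cv2.imwrite("pics/p3.png",np.hstack(out));print(ctrl.sense()["force"].round(2) if hasattr(ctrl.sense()["force"],"round") else ctrl.sense()["force"])
E
```

```text
[-0.56 -0.43  0.19]
```

View pics/p3.png

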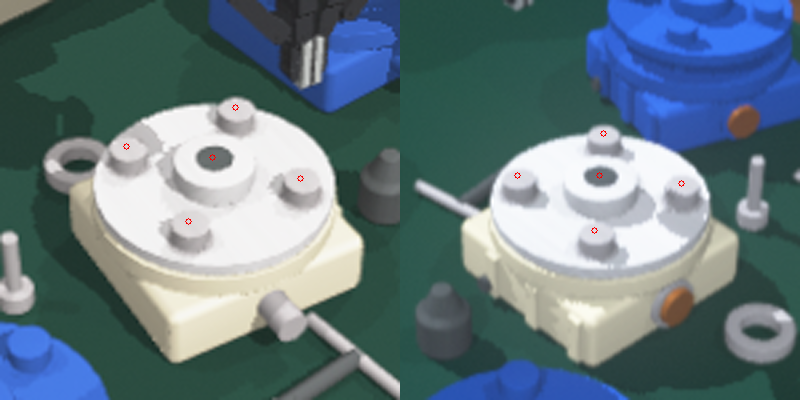

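The four pin tops fit the 98 mm marks and the boss fits the 102 mm mark in both views. The cover sits flat and the robot is clear, so I'm handing it in.

```bash
python3 -c "
from rig import ctrl
print(ctrl.finish_job())"
```

```text
the job is handed in; nothing more can be done
None
```

The cover is seated: I pressed all four pins crosswise in the order a, c, b, d, first to about half way and then fully home. The job was handed in at about 18 s.

- **Half way:** I stopped each pin with the measured tool tip at 107.4 to 108.0 mm. The force on pin b had settled to only 2 N at the end of its press. A picture taken before the second pass showed all four heads level at 108 mm.
- **Fully home:** the tool tip stopped at 97.8 to 98.0 mm on every pin, with 16 to 25 N against the stop. For a, c and d, the tip held its height as I pushed harder. I did not push b further, but it read 97.8 mm at 20 N.
- **Last check:** both fixed cameras showed the pin tops at the 98 mm marks, the boss at 102 mm and the cover flat, with the robot clear. No look-alike was touched and none of my final checks disagreed. `ctrl.finish_job()` gave no verdict.

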